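Open the gate of the mesh tool cage by its gravity latch

ROBOT

A 6-joint arm with a two-finger parallel gripper is mounted at the origin on the work surface. World frame = base frame: x ahead of the robot, y to its left, z up, the work surface at z = 0. Lengths are in m, angles in degrees, forces in N, time in s.
With the tool pointing down it reaches from about 0.4 to 0.825 m from the base axis. Payload 7 kg.
Tool frame: the origin (TCP) lies at the very end of the fingers, on their centre line; the grasp point (between the pads) lies 19 mm behind it; z points along the fingers, y is the line along which they close (so a half turn about z gives the same grasp; the last joint's range is limited). The gripper opens to 88 mm and grips with 3 to 60 N. Pads are 19 mm wide; open, the fingers measure 130 mm over their backs; the gripper's body (78 mm by 193 mm) begins 47 mm behind the grasp point.
Start: joints at [-54.024, 20.546, 0.682, 0, -70.136, -16.507], TCP at [0.225, -0.636, 0.201] pointing down, gripper open.
Joint ranges: [-176.03, 176.03], [-82.01, 121.73], [-58.28, 71.71], [-173.87, 95.51], [-174.79, -0.11], [-173.66, 173.66]. Speed limits (degrees/s): [136.94, 136.94, 172.46, 180, 180, 180].

INTERFACE

Orientations are given as [roll, pitch, yaw] about the fixed x, y, z axes, in that order (R = Rz(yaw) Ry(pitch) Rx(roll)).
In Python, from plant import get_state, imaging, r, finder gives the robot as it stands.
- The arm moves only by the shell command python3 -m handwheel 'ROWS' [FORCE]. ROWS is JSON, a list of rows, each a list of 5 numbers: the closure, from 0 (fully open) to 1 (shut), then the shift along the world's x, y, z in cm, then the turn about the world's z in degrees. A call has 1 to 8 rows; each row is the pose to reach, as a shift and turn from the pose commanded when the call began; what a row does not reach only later rows make up. A row lasts 1/8 s, in which the tool goes at most 62.5 mm and 10.7 degrees, less where a joint would pass 70% of its speed; a pose out of reach is approached as far as the arm can. A call with a gripper value outside its range is refused whole. The fingers move at their own pace and stop on an object; FORCE is the grip in N (left out, the last holds). Time passes only in rows, so rows that repeat a pose let the fingers close. It gives the time, the measured TCP pose, the force, the opening and the grip force at its end, in the units of the state.
- get_state(): the state, without advancing time (a new reading comes with each control period).
- imaging.capture(name): name is "side" or "top" or "wrist"; returns (picture, depth): 420x560x3 uint8, red, green, blue; 420x560 float32, m along the optical axis (not along the pixel's ray), 0 where there is no reading.
- imaging.get_calibration(name): a dict with "fx", "fy", "cx", "cy" (pixels), "rvec" (rotation vector, rad) and "tvec" (3), from world to camera coordinates, as OpenCV has them; the wrist camera has in their place "hand_eye" (4x4, takes a point from camera to tool coordinates, whose origin is the TCP and whose axes are the flange's). Camera axes: x right, y down, z forward; pixel columns grow to the right and rows downward; lengths in m; the calibration is good to about 2 mm. A picture is of the moment at which its call begins: read the wrist's pose just before it. get_calibration takes no time and is no camera call.
- r.close_job(): hands the job in; it is judged then, once.
Trained networks look in the newest picture that a camera, given by its name, has taken for a name from the list of things; names that differ only in an ending like _2 or _b are one class to them, and where a whole thing is asked for, a point or a joint stands for the part that bears it (a point fixed in the world has none). Each returns a list of dicts, best first, with "p" (0 to 1); they miss things now and then, are a little off and sometimes report something else, mostly with a low value. They report only what shows in the picture. A call takes as long as a camera call.
- finder.cut_out(camera, query): "region" (420x560 bool, what is visible of it) and "pixel" ([column, row] in pixels, amid what is visible of it).
The state is a dict: "time_s": time; "joints": joint angles; "qd": joint speeds; "joint_torque": joint torques, N m; "tcp_pos": TCP position; "eef_rot": TCP orientation; "contact_force": force on the tool from outside, world axes, zero at the start; "moment": the same for the moment, N m; "gripper_width": finger opening in m; "gripper_force": force on a finger pad.
Only numpy, scipy, OpenCV 4.12 (cv2) and the standard library are available. Lean on these libraries where they do the work, as an engineer would, in place of code of your own. Each camera call takes 0.05 s, during which the arm holds its last target. There are 200 camera calls.

TASK

Open the little mesh tool cage on the bench. Press the red thumb pad down gently, only as far as the latch will go, so that the latch bar lifts out of its catch; keep it down while you swing the gate towards you, without wrenching the bar against the catch and without lifting the bar by hand. Swing the gate calmly until it stands wide open, about square to the cage front, then let go so the bar drops back, and leave the other things on the bench where they are.

Things in the scene. Friction and masses are not known exactly. Their poses are not given: they have to be found in the camera images.
- cage: Grey mesh cage fixed on the bench, 250 deep (x), 300 wide (y), 175 high, battery packs locked inside; origin at the centre of its underside, z up. Its own -x points out of the front, where the gate is (the front faces the robot, give or take its yaw). Cage and gate tops are at 175; only the latch stands higher.
- gate (a joint): Gate angle, rad: 0 shut, grows as its free edge swings out of the front; stop at 1.8. It turns clockwise seen from above and stays where left (stiff hinge: about 1 N at the thumb pad moves it). Mesh frame 240 wide, 16 thick; shut, it runs from the hinge towards the cage's -y. The bar has 2.5 mm play in its catch.
- gate_hinge (a point): Point on the gate's vertical hinge axis, at the cage's (-118, 130, 200) mm, at the left front post as seen by the robot.
- rocker: Yellow latch lever on the gate's top rail, carrying the steel bar (towards the gate's free edge) and the red thumb pad (towards the hinge). Origin on its pivot, 185 from the hinge axis, 200 above the bench; y along the gate towards the hinge, z up at rest, pivot axis x square to the gate. Let go, it falls back by its weight.
- lever_tail (a point): Top of the lever's yellow tail under the middle of the thumb pad: 52 from the pivot, 133 from the hinge axis, 207 above the bench at rest; moves with the lever. The pad stands over it on a screwed stem set by hand to an unknown height: the top of its black rib is anywhere from 13 to 37 above this point at rest, to be found by feel.
- lever_pivot (a point): The lever's pivot, fixed to the gate. Pressing the pad turns the lever by up to 0.255 rad (13 mm at the pad) to a rubbery stop (about 8 N per mm at the pad). The bar clears the catch only in the last 1 mm or so of that travel. Before the stop the bar's weight resists with 1 to 3 N at the pad. More than 18 N is too much.
- pad_axis (a point): Same point as lever_tail. As it goes down the rib tips 3 to 9 towards the hinge. The pad is a red channel: plate 60 (across the gate) by 46 (along it), 6 thick, with a black half-round rib across its middle, to press on (5 above the plate); front and back edges turn up into walls 52 apart inside, 9 higher than the rib, against which closed gripper tips in the channel can push the gate.
- bar: Steel latch bar, rigid with the lever: 78 long, 10 thick, 14 high, with a round dark weight 24 in diameter; same origin and axes as rocker; it runs from 4 to 82 from the pivot towards the gate's free edge. Not to be lifted by hand.
- bar_end (a point): Point on the bar's underside where it lies in the catch, 71 from the pivot; 193 above the bench at rest.
- catch: U-shaped catch with two red lips on the right front post (seen by the robot), fixed to the cage; origin at the centre of its underside, 175 above the bench. The front lip is 10 wide along the cage's y, 6 thick; its top is 208.6 above the bench, 15.6 above the underside of the resting bar.
- glue: Yellow bottle of wood glue, 56 in diameter, 150 high, standing beside the cage; origin at the centre of its underside. A bystander.
- screwdriver: Screwdriver lying on the bench in front of the bottle, about 200 long along its x; a bystander.
- tape: Orange tape measure, 65 by 36 by 60 high, on the other side of the cage; origin at the centre of its underside. A bystander.

How it is judged (in metres and radians):
On the way, in this order (a step that is already met when the one before it is completed fails the run):
1. the bar is lifted above the front lip of the catch while the gate is still shut (z of bar_end in the frame of catch above 0.034 m and value of joint gate below 0.06 rad).
2. the gate is swung wide open (value of joint gate above 1.2 rad), for 0.1 s.
At the end, for the whole second after the job is handed in: The gate stands still, open by at least 1.2 rad (69 degrees; any opening from there to its stop will do), the latch lever is released and the bar has dropped back to rest (within 3 mm), with nothing touching the bar (value of joint gate above 1.2 rad and z of bar_end in the frame of catch below 0.021 m and velocity of joint gate between -0.03 and 0.03 rad/s and contact force between anything else and bar below 0.5 N).
It fails at once if the latch lever or its pad is pressed with more than 18 N (contact force between any of the fingers, the arm and rocker above 18 N).
It fails at once if the bar is forced against the catch with more than 15 N (contact force between bar and catch above 15 N).
It fails at once if the bar is lifted or pushed by hand (contact force between any of the fingers, the arm and bar above 1 N).
It fails at once if the gate is flung (faster than 2 rad/s) (velocity of joint gate above 2 rad/s or velocity of joint gate below -2 rad/s).
It fails at once if a bystander is moved by more than 20 mm (distance of any of glue, screwdriver, tape from where it was at the start of the episode above 0.02 m).
It also fails if it takes over 58 s, if anything falls off the work surface, if the arm or the gripper's body presses on something with over 40 N, if the wrist force passes 120 N, or if a joint passes its speed limit or range.

## Working session

There is one attempt and no reset: what is moved stays moved. The work goes in short steps, Python scripts to look and compute and a shell command to move; the robot and the scene stay as the last step left them, time stands still between calls to the robot, and variables do not carry over. Pictures are saved under pics/ and viewed, at most 10 in all, crops included, and the job is handed in when it is done.

```bash
ls; mkdir -p pics; cat > h.py <<'E'
import numpy as np, cv2
from plant import get_state, imaging, r, finder
def cap(n):
    s=get_state(); p,d=imaging.capture(n); return s,p,d
def world(n,u,v,z,s=None):
    c=imaging.get_calibration(n)
    P=np.stack([(u-c["cx"])/c["fx"]*z,(v-c["cy"])/c["fy"]*z,z],-1)
    R=cv2.Rodrigues(np.array(c["rvec"],float))[0]
    return (P-np.array(c["tvec"]).ravel())@R
def cloud(n,reg,d):
    v,u=np.nonzero(reg&(d>0)); return world(n,u.astype(float),v.astype(float),d[v,u])
E
python3 - <<'E'
from h import *
s=get_state(); print(s)
for n in ("top","side"):
    s,p,d=cap(n); cv2.imwrite(f"pics/{n}0.png",p[:,:,::-1])
    for q in ("cage","gate","rocker","lever_tail","bar","catch","glue","screwdriver","tape"):
        for f in finder.cut_out(n,q)[:1]:
            c=cloud(n,f["region"],d)
            print(n,q,round(f["p"],2),np.round(f["pixel"]),len(c),np.round(np.percentile(c,[2,50,98],axis=0),3).tolist() if len(c) else "")
E
```

```text
pics
{'time_s': 0.0, 'joints': array([-5.40246156e+01,  2.05902138e+01,  6.32743786e-01, -1.87259881e-02,
       -7.01371685e+01, -1.65072499e+01]), 'qd': array([ 0.00289457, -0.00957474,  0.02586167,  0.02275294,  0.07038944,
        0.02414736]), 'joint_torque': array([-2.56829720e-03, -5.82714701e+01,  2.93046731e+01,  6.99692845e+00,
        6.77647971e-03, -1.25423503e-04]), 'tcp_pos': array([ 0.22474473, -0.63590569,  0.19993309]), 'eef_rot': array([ 1.79904260e+02, -1.00146049e-02, -1.60538234e+02]), 'contact_force': array([0.76947261, 0.41663753, 0.68121283]), 'moment': array([-0.00513533, -0.00868797,  0.01303019]), 'gripper_force': 0.0, 'gripper_width': 0.08755767217252484}
top cage 0.92 [252. 143.] 13883 [[0.601, -0.1, 0.001], [0.739, 0.047, 0.107], [0.883, 0.186, 0.235]]
top gate 0.58 [255. 188.] 2264 [[0.592, -0.083, 0.006], [0.618, 0.029, 0.176], [0.648, 0.152, 0.246]]
top rocker 0.94 [256. 184.] 946 [[0.591, -0.093, 0.177], [0.623, 0.018, 0.232], [0.649, 0.053, 0.247]]
top lever_tail 0.65 [258. 185.] 904 [[0.591, -0.092, 0.201], [0.623, 0.02, 0.232], [0.648, 0.053, 0.2
[... 651 characters left out ...]
1602 [[0.591, -0.085, 0.012], [0.617, 0.036, 0.173], [0.645, 0.159, 0.244]]
side rocker 0.58 [253. 188.] 596 [[0.589, -0.093, 0.175], [0.62, 0.036, 0.231], [0.647, 0.058, 0.246]]
side lever_tail 0.67 [251. 191.] 545 [[0.589, -0.073, 0.176], [0.619, 0.037, 0.231], [0.646, 0.058, 0.246]]
side bar 0.53 [257. 179.] 133 [[0.611, -0.095, 0.195], [0.623, -0.054, 0.206], [0.635, -0.033, 0.211]]
side glue 0.53 [255. 171.] 52 [[0.63, -0.214, 0.135], [0.659, -0.199, 0.149], [0.671, -0.085, 0.212]]
side screwdriver 0.77 [337. 198.] 221 [[0.395, -0.328, 0.005], [0.425, -0.277, 0.02], [0.485, -0.171, 0.025]]
side tape 0.93 [245. 336.] 945 [[0.56, 0.25, 0.005], [0.589, 0.285, 0.047], [0.622, 0.303, 0.061]]
```

```bash
python3 - <<'E'
from h import *
s,p,d=cap("top")
f=finder.cut_out("top","rocker")[0]
# red pixels = pad; cage top yaw
hsv=cv2.cvtColor(p,cv2.COLOR_RGB2HSV)
red=((hsv[...,0]<8)|(hsv[...,0]>172))&(hsv[...,1]>120)&(hsv[...,2]>60)
n,l,st,ce=cv2.connectedComponentsWithStats(red.astype(np.uint8))
for i in range(1,n):
    if st[i,4]>25:
        c=cloud("top",l==i,d)
        if len(c): print(st[i],np.round(np.percentile(c,[3,50,97],axis=0),3).tolist())
        if 0.2<np.median(c[:,2]) and st[i,4]>200:
            xy=c[c[:,2]>.2][:,:2].astype(np.float32); print(cv2.minAreaRect(xy)); print(np.histogram(c[:,2],bins=np.arange(.2,.26,.003)))
f=finder.cut_out("top","cage")[0]
c=cloud("top",f["region"],d); t=c[abs(c[:,2]-.175)<.006]
(cx,sz,a)=cv2.minAreaRect(t[:,:2].astype(np.float32)); print("cage",len(t),cx,sz,a)
f=finder.cut_out("top","bar")[0]; c=cloud("top",f["region"],d); c=c[c[:,2]>.195]
print("bar",cv2.fitLine(c[:,:2].astype(np.float32),cv2.DIST_HUBER,0,.01,.01).ravel())
a=cv2.resize(p[130:290,140:420,::-1],None,fx=2.8,fy=2.8,interpolation=cv2.INTER_CUBIC); cv2.imwrite("pics/topc.png",a)
E
```

```text
[209 125  23  32 308] [[0.723, 0.1, 0.066], [0.758, 0.126, 0.074], [0.8, 0.155, 0.17]]
[208 126  17  16 156] [[0.76, 0.12, 0.009], [0.789, 0.146, 0.074], [0.809, 0.173, 0.17]]
[218 142  15  15 109] [[0.707, 0.096, 0.061], [0.73, 0.107, 0.073], [0.755, 0.133, 0.17]]
[240 167  23  30 448] [[0.59, 0.011, 0.229], [0.621, 0.032, 0.233], [0.649, 0.055, 0.248]]
((0.6202020049095154, 0.03206580504775047), (0.06018175929784775, 0.04545784369111061), 3.09958815574646)
(array([  0,   0,   0,   0,   0,   0,   0,   0,   0,  26, 166, 133,  15,
        12,  25,  47,  12,   1,   0]), array([0.2  , 0.203, 0.206, 0.209, 0.212, 0.215, 0.218, 0.221, 0.224,
       0.227, 0.23 , 0.233, 0.236, 0.239, 0.242, 0.245, 0.248, 0.251,
       0.254, 0.257]))
[497 192  38   9 289] [[0.602, -0.691, 0.002], [0.61, -0.647, 0.021], [0.62, -0.605, 0.024]]
[168 202  11  17  29] [[0.564, 0.241, 0.048], [0.574, 0.251, 0.055], [0.602, 0.264, 0.058]]
[365 258  37  23 330] [[0.4, -0.33, 0.014], [0.424, -0.292, 0.023], [0.448, -0.249, 0.028]]
[503 278  40  13 454] [[0.368, -0.691, 0.01], [0.381, -0.646, 0.021], [0.396, -0.605, 0.025]]
cage 5060 (0.7340466976165771, 0.04305082559585571) (0.26093432307243347, 0.31014856696128845) 2.7362775802612305
bar [ 0.04505439 -0.9989845   0.62513524 -0.06348453]
```

View pics/topc.png

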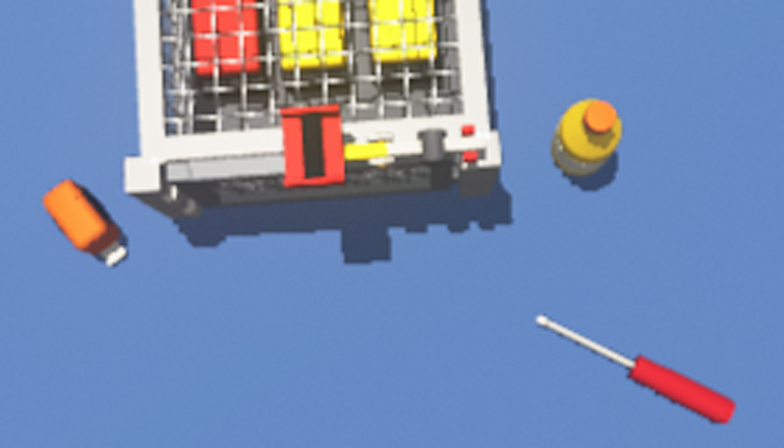

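View pics/side0.png

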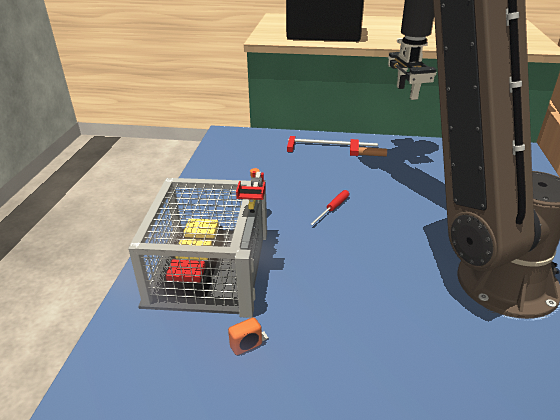

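The crop shows the red pad at about (312,145) with its black rib across the gate, the yellow lever and bar to its right, and the catch lips at (468,130) and (470,155). The side view shows the gate shut with the pad at (250,190). The measured pad is 60 x 45 mm, centred on (0.620, 0.032) at a yaw of about 2.8°. The wall tops are at about 0.246, which puts the rib top near 0.237.

```bash
python3 -m handwheel '[[1,0,0,6,0],[1,39.5,67.2,9,73.3],[1,39.5,67.2,9,73.3],[1,39.5,67.2,9,73.3],[1,39.5,67.2,9,73.3],[1,39.5,67.2,9,73.3],[1,39.5,67.2,9,73.3],[1,39.5,67.2,9,73.3]]' 20
python3 - <<'E'
from h import *
s,p,d=cap("top")
hsv=cv2.cvtColor(p,cv2.COLOR_RGB2HSV)
reg=np.zeros(d.shape,bool); reg[160:200,232:270]=1
c=cloud("top",reg&(hsv[...,2]<60),d); c=c[c[:,2]>.22]
print("rib",len(c),c.mean(0),np.percentile(c,[5,95],axis=0))
red=((hsv[...,0]<8)|(hsv[...,0]>172))&(hsv[...,1]>120)&(hsv[...,2]>60)
c=cloud("top",reg&red,d);w=c[c[:,2]>.241]
for k in (w[:,0]<.62,w[:,0]>.62):
    print("wall",np.round(w[k].mean(0),4),np.round(np.percentile(w[k],[5,95],axis=0),4).tolist())
E
```

```text
time_s: 2.2
tcp_pos: [0.4472, -0.2576, 0.2782]
eef_rot: [-179.9, -0.0, -86.9]
contact_force: [1.0, -0.8, 1.0]
gripper_width: 0.0133
gripper_force: 0.0<stdin>:6: RuntimeWarning: Mean of empty slice.
  ret = um.true_divide(
Traceback (most recent call last):
IndexError: index -1 is out of bounds for axis 0 with size 0
```

```bash
python3 -m handwheel '[[1,17.3,29.3,1.5,0],[1,17.3,29.3,1.5,0],[1,17.3,29.3,1.5,0],[1,17.3,29.3,1.5,0],[1,17.3,29.3,1.5,0],[1,17.3,29.3,1.5,0],[1,17.3,29.3,1.5,0],[1,17.3,29.3,1.5,0]]'
cat >> h.py <<'E'
from scipy.spatial.transform import Rotation as Ro
def wcloud(s,reg,d):
    c=imaging.get_calibration("wrist"); v,u=np.nonzero(reg&(d>0)); z=d[v,u]
    P=np.stack([(u-c["cx"])/c["fx"]*z,(v-c["cy"])/c["fy"]*z,z],-1)
    H=np.array(c["hand_eye"]); P=P@H[:3,:3].T+H[:3,3]
    return Ro.from_euler("xyz",s["eef_rot"],degrees=True).apply(P)+s["tcp_pos"]
def redm(p):
    h=cv2.cvtColor(p,cv2.COLOR_RGB2HSV); return ((h[...,0]<8)|(h[...,0]>172))&(h[...,1]>120)&(h[...,2]>60)
E
python3 - <<'E'
from h import *
print(get_state()["tcp_pos"],imaging.get_calibration("wrist"))
for n in ("wrist","side"):
    s,p,d=cap(n); cv2.imwrite(f"pics/{n}1.png",p[:,:,::-1])
    for f in finder.cut_out(n,"rocker")[:1]:
        reg=cv2.dilate(f["region"].astype(np.uint8),np.ones((5,5)))>0
        reg&=redm(p); c=wcloud(s,reg,d) if n=="wrist" else cloud(n,reg,d)
        c=c[(c[:,2]>.22)&(c[:,2]<.26)]
        print(n,f["p"],f["pixel"],len(c)); 
        if len(c)<30: continue
        print(np.histogram(c[:,2],bins=np.arange(.22,.261,.004))[0],cv2.minAreaRect(c[:,:2].astype(np.float32)))
        w=c[c[:,2]>.24]
        for k in (w[:,0]<.62,w[:,0]>.62):
            if k.sum()>5: print("wall",np.round(w[k].mean(0),4),np.round(np.percentile(w[k],[5,95],axis=0),4).tolist())
E
```

```text
time_s: 3.25
tcp_pos: [0.6191, 0.0328, 0.2927]
eef_rot: [180.0, -0.0, -87.3]
contact_force: [-0.4, 0.3, -1.1]
gripper_width: 0.0007
gripper_force: 0.0
[0.61909237 0.03276612 0.29266747] {'fx': 355.1264212034015, 'fy': 355.1264212034015, 'cx': 282.00544378329306, 'cy': 208.0733761120736, 'hand_eye': array([[ 8.66251589e-04, -9.50710033e-01, -3.10080122e-01,
         8.46481913e-02],
       [ 9.99999597e-01,  7.49930176e-04,  4.94340290e-04,
         2.32077104e-04],
       [-2.37435833e-04, -3.10080425e-01,  9.50710299e-01,
        -1.83803196e-01],
       [ 0.00000000e+00,  0.00000000e+00,  0.00000000e+00,
         1.00000000e+00]])}
wrist 0.73 [283.5, 193.6] 3683
[   0    2  748 2125   86   84  638    0    0    0] ((0.6184853911399841, 0.03265521302819252), (0.058870211243629456, 0.046488240361213684), 3.219874382019043)
wall [0.5909 0.0294 0.2456] [[0.5889, 0.0095, 0.2415], [0.5928, 0.05, 0.2473]]
wall [0.6455 0.0329 0.2458] [[0.6432, 0.0125, 0.2424], [0.6478, 0.0537, 0.2472]]
side 0.81 [252.9, 188.7] 275
[  0  18 136  51  13  23  34   0   0   0] ((0.6184764504432678, 0.03449040651321411), (0.06037145480513573, 0.05208451300859451), 4.061746120452881)
wall [0.59  0.038 0.244] [[0.5876, 0.0161, 0.2403], [0.5924, 0.0559, 0.2461]]
wall [0.6459 0.0406 0.2439] [[0.644, 0.0189, 0.2402], [0.648, 0.0575, 0.2465]]
```

View pics/wrist1.png

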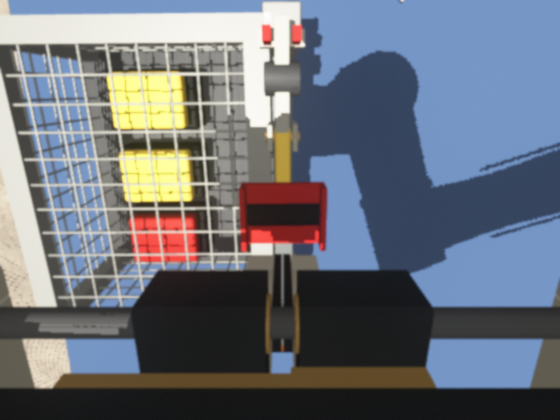

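View pics/side1.png

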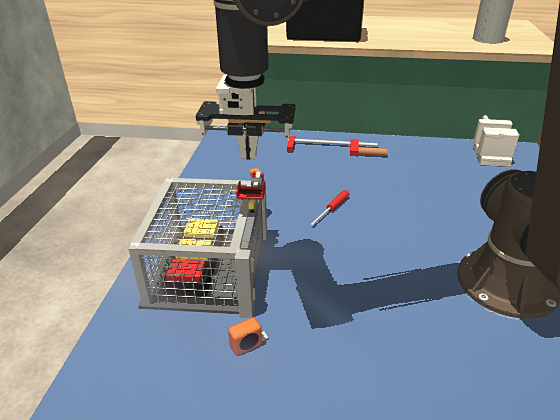

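The wrist view shows the pad at (283,215) with its rib under the tip line, the bar above it in the catch at (282,35). The pad centre is (0.6185, 0.0325), wall tops 0.2467, so I expect the rib at about 0.2375. Both views show the tips narrow and clear above the channel.

```bash
python3 -m handwheel '[[1,0,0.1,-2,0],[1,0,0.1,-3,0],[1,0,0.1,-4,0],[1,0,0.1,-4.5,0],[1,0,0.1,-4.5,0],[1,0,0.1,-4.5,0]]'
python3 -c "
from h import *
s=get_state();print(s['tcp_pos'],s['contact_force'],s['eef_rot'])"
```

```text
time_s: 4.2
tcp_pos: [0.6198, 0.0345, 0.2481]
eef_rot: [-180.0, 0.0, -87.2]
contact_force: [0.1, -0.5, -0.0]
gripper_width: 0.0001
gripper_force: 0.0
[0.61975312 0.03454643 0.24813643] [ 0.08157579 -0.45576233 -0.03681768] [-1.79963282e+02  5.64061333e-04 -8.72235876e+01]
```

```bash
python3 -m handwheel '[[1,-0.1,0.2,0,0],[1,-0.1,0.2,-0.4,0],[1,-0.1,0.2,-0.6,0],[1,-0.1,0.2,-0.6,0]]'; python3 -m handwheel '[[1,0,0,-0.2,0],[1,0,0,-0.4,0],[1,0,0,-0.4,0],[1,0,0,-0.4,0]]';python3 -m handwheel '[[1,0,0,-0.2,0],[1,0,0,-0.2,0],[1,0,0,-0.2,0]]'
```

```text
time_s: 4.7
tcp_pos: [0.6183, 0.0365, 0.2414]
eef_rot: [180.0, -0.0, -87.2]
contact_force: [-0.5, 0.7, -0.5]
gripper_width: 0.0005
gripper_force: 0.0
time_s: 5.2
tcp_pos: [0.6185, 0.0365, 0.2377]
eef_rot: [180.0, -0.0, -87.2]
contact_force: [-0.8, -0.3, 0.1]
gripper_width: 0.0004
gripper_force: 0.0
time_s: 5.58
tcp_pos: [0.6185, 0.0365, 0.2357]
eef_rot: [180.0, -0.0, -87.2]
contact_force: [-0.9, -0.1, 1.2]
gripper_width: 0.0005
gripper_force: 0.0
```

```bash
for i in 1; do python3 -m handwheel '[[1,0,0,-0.2,0],[1,0,0,-0.4,0],[1,0,0,-0.4,0]]'; python3 -m handwheel '[[1,0,0,-0.2,0],[1,0,0,-0.4,0],[1,0,0,-0.4,0]]'; done
```

```text
time_s: 5.95
tcp_pos: [0.6183, 0.0365, 0.2314]
eef_rot: [180.0, -0.0, -87.2]
contact_force: [0.8, 0.4, -0.0]
gripper_width: 0.0006
gripper_force: 0.0
time_s: 6.32
tcp_pos: [0.6184, 0.0365, 0.2274]
eef_rot: [180.0, -0.0, -87.2]
contact_force: [-1.0, 0.3, 0.4]
gripper_width: 0.0005
gripper_force: 0.0
```

```bash
python3 -m handwheel '[[1,0,0,-0.1,0],[1,0,0,-0.2,0],[1,0,0,-0.2,0]]'
```

```text
time_s: 6.7
tcp_pos: [0.6184, 0.0365, 0.2256]
eef_rot: [180.0, -0.0, -87.2]
contact_force: [-0.1, 0.2, 0.7]
gripper_width: 0.0006
gripper_force: 0.0
```

```bash
cat > m.py <<'E'
from h import *
def m(n="wrist"):
    s,p,d=cap(n); out=[]
    for q in ("rocker","bar"):
        f=finder.cut_out(n,q)
        if not f: print(n,q,"none"); continue
        f=f[0]; reg=f["region"]; 
        if q=="rocker": reg=reg&redm(p)
        c=wcloud(s,reg,d) if n=="wrist" else cloud(n,reg,d); c=c[(c[:,2]>.19)&(c[:,2]<.28)]
        print(n,q,round(f["p"],2),len(c),np.round(np.percentile(c,[3,50,97],axis=0),4).tolist(),cv2.minAreaRect(c[:,:2].astype(np.float32))[2] if len(c)>9 else "")
    return p
E
python3 - <<'E'
from m import *
p=m("wrist"); a=p[::,:,::-1]; cv2.imwrite("pics/w2.png",a); p=m("side"); cv2.imwrite("pics/s2.png",cv2.resize(p[130:260,190:330,::-1],None,fx=4,fy=4))
f=[get_state()["contact_force"]]; print(f)
E
```

```text
wrist rocker 0.85 4139 [[0.5907, 0.009, 0.2301], [0.6193, 0.0176, 0.2326], [0.6471, 0.0429, 0.2468]] 2.9937493801116943
wrist bar 0.83 3997 [[0.6117, -0.0896, 0.205], [0.6232, -0.0607, 0.2078], [0.6347, -0.027, 0.2123]] 2.28983211517334
side rocker 0.87 248 [[0.5882, 0.0137, 0.2259], [0.6124, 0.0483, 0.2315], [0.6454, 0.0579, 0.2454]] 3.6000919342041016
side bar 0.59 76 [[0.6023, -0.0944, 0.193], [0.6149, -0.0527, 0.2054], [0.623, 0.0451, 0.2678]] 7.690340518951416
[array([-0.53967599, -0.53577967, -0.10788583])]
```

View pics/s2.png

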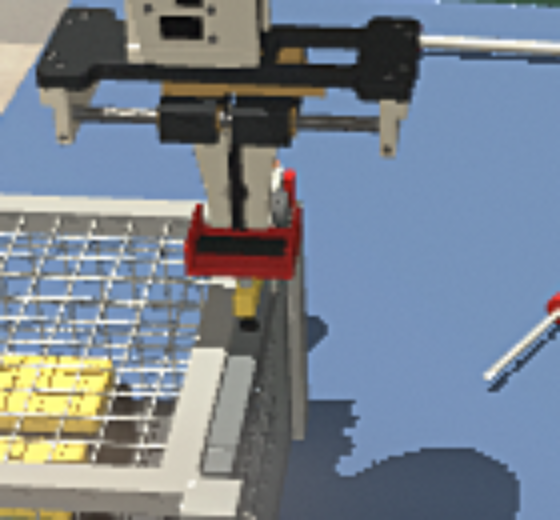

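```bash
python3 - <<'E'
import cv2
a=cv2.imread("pics/w2.png")[150:330,180:390]; cv2.imwrite("pics/w2c.png",cv2.resize(a,None,fx=3.2,fy=3.2))
from h import *
s,p,d=cap("side")
# finger column profile in side view
for v in range(160,205,3):
    u=250; row=[]
    for u in (244,249,254,259):
        row.append(np.round(world("side",np.array([float(u)]),np.array([float(v)]),np.array([d[v,u]]))[0],3).tolist()+p[v,u].tolist())
    print(v,row)
E
```

```text
160 [[0.62, 0.074, 0.333, 104, 83, 50], [0.61, 0.074, 0.334, 35, 38, 36], [0.599, 0.075, 0.335, 33, 34, 33], [0.589, 0.075, 0.336, 33, 35, 35]]
163 [[0.622, 0.071, 0.324, 60, 55, 46], [0.61, 0.073, 0.326, 38, 39, 39], [0.599, 0.075, 0.328, 37, 38, 38], [0.589, 0.075, 0.329, 33, 34, 35]]
166 [[0.627, 0.047, 0.303, 168, 160, 139], [0.62, 0.032, 0.295, 28, 29, 27], [0.599, 0.078, 0.322, 64, 64, 58], [0.59, 0.073, 0.321, 51, 52, 52]]
169 [[0.627, 0.049, 0.297, 155, 149, 129], [0.618, 0.044, 0.295, 35, 35, 33], [0.606, 0.047, 0.298, 155, 149, 130], [0.697, -0.467, -0.001, 115, 137, 168]]
172 [[0.628, 0.048, 0.289, 156, 148, 129], [0.617, 0.048, 0.29, 28, 28, 28], [0.607, 0.045, 0.289, 154, 147, 127], [0.624, -0.098, 0.205, 255, 255, 249]]
175 [[0.628, 0.048, 0.282, 156, 149, 129], [0.617, 0.048, 0.283, 18, 18, 19], [0.606, 0.051, 0.285, 154, 147, 126], [0.622, -0.085, 0.204, 253, 254, 232]]
178 [[0.629, 0.048, 0.274, 155, 148, 128], [0.618, 0.047, 0.274, 27, 26, 28], [0.607, 0.049, 0.276, 155, 147, 129], [0.617, -0.06, 0.211, 122, 122, 118]]
181 [[0.629, 0.047, 0.266, 155, 148, 128], [0.6
[... 440 characters left out ...]
 24], [0.622, 0.035, 0.235, 20, 25, 23], [0.611, 0.034, 0.236, 20, 28, 25], [0.6, 0.033, 0.236, 18, 27, 26]]
193 [[0.632, 0.045, 0.233, 50, 28, 24], [0.621, 0.043, 0.233, 52, 28, 25], [0.61, 0.039, 0.231, 33, 28, 28], [0.598, 0.041, 0.233, 23, 25, 25]]
196 [[0.629, 0.055, 0.232, 119, 31, 30], [0.619, 0.052, 0.231, 119, 31, 29], [0.608, 0.052, 0.232, 117, 31, 29], [0.597, 0.05, 0.231, 119, 32, 31]]
199 [[0.649, -0.022, 0.172, 193, 191, 176], [0.636, -0.02, 0.174, 121, 84, 77], [0.607, 0.055, 0.226, 133, 58, 33], [0.596, 0.055, 0.227, 119, 47, 41]]
202 [[0.645, -0.006, 0.174, 97, 95, 88], [0.623, 0.039, 0.206, 163, 135, 43], [0.613, 0.029, 0.2, 121, 104, 43], [0.61, -0.013, 0.173, 90, 90, 83]]
```

View pics/w2c.png

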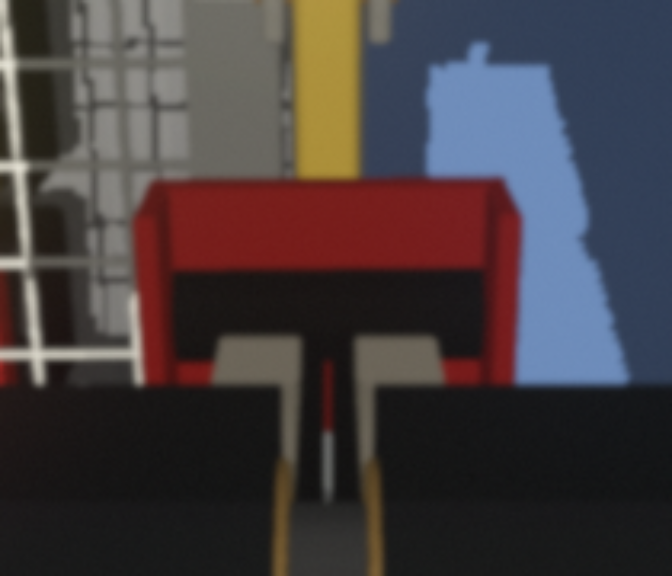

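```bash
python3 - <<'E'
from h import *
s,p,d=cap("wrist")
print(s["tcp_pos"],s["contact_force"])
for u in (256,262,268,282,300,306):
    o=[]
    for v in range(248,272,3):
        R=np.zeros(d.shape,bool);R[v,u]=1; c=wcloud(s,R,d); o.append((v,np.round(c[0],3).tolist() if len(c) else None,int(p[v,u].mean())))
    print(u,o)
E
python3 -m handwheel '[[1,0,0,-0.2,0],[1,0,0,-0.4,0],[1,0,0,-0.4,0]]'; python3 -m handwheel '[[1,0,0,-0.2,0],[1,0,0,-0.2,0],[1,0,0,-0.2,0]]'
```

```text
[0.61853622 0.03649421 0.22574414] [ 0.08082096  1.14859983 -0.46363155]
256 [(248, [0.632, 0.031, 0.237], 22), (251, [0.632, 0.033, 0.237], 23), (254, [0.632, 0.035, 0.236], 47), (257, [0.631, 0.026, 0.258], 97), (260, [0.631, 0.026, 0.261], 99), (263, [0.631, 0.026, 0.264], 100), (266, [0.63, 0.026, 0.267], 98), (269, [0.63, 0.026, 0.27], 77)]
262 [(248, [0.629, 0.031, 0.236], 21), (251, [0.629, 0.033, 0.237], 21), (254, [0.629, 0.034, 0.237], 47), (257, [0.628, 0.026, 0.257], 98), (260, [0.628, 0.026, 0.261], 99), (263, [0.628, 0.026, 0.264], 98), (266, [0.628, 0.026, 0.267], 99), (269, [0.628, 0.027, 0.269], 78)]
268 [(248, [0.626, 0.031, 0.237], 23), (251, [0.626, 0.032, 0.238], 22), (254, [0.626, 0.034, 0.238], 47), (257, [0.625, 0.026, 0.258], 98), (260, [0.625, 0.026, 0.26], 99), (263, [0.625, 0.026, 0.264], 99), (266, [0.625, 0.026, 0.267], 99), (269, [0.625, 0.026, 0.269], 92)]
282 [(248, [0.619, 0.03, 0.239], 23), (251, [0.618, 0.032, 0.238], 22), (254, [0.618, 0.034, 0.238], 21), (257, [0.618, 0.036, 0.237], 20), (260, [0.618, 0.038, 0.235], 20), (263, [0.618, 0.041, 0.23
[... 222 characters left out ...]
[0.61, 0.025, 0.261], 98), (263, [0.61, 0.026, 0.263], 99), (266, [0.611, 0.025, 0.267], 98), (269, [0.611, 0.025, 0.27], 78)]
306 [(248, [0.606, 0.029, 0.238], 24), (251, [0.606, 0.031, 0.238], 22), (254, [0.605, 0.033, 0.237], 46), (257, [0.607, 0.025, 0.258], 98), (260, [0.608, 0.025, 0.26], 98), (263, [0.608, 0.025, 0.264], 99), (266, [0.608, 0.025, 0.267], 99), (269, [0.608, 0.025, 0.27], 79)]
time_s: 7.48
tcp_pos: [0.6183, 0.0365, 0.2214]
eef_rot: [180.0, -0.0, -87.2]
contact_force: [0.0, 0.0, 0.0]
gripper_width: 0.0002
gripper_force: 0.0
time_s: 7.85
tcp_pos: [0.6185, 0.0365, 0.2197]
eef_rot: [-180.0, 0.0, -87.2]
contact_force: [0.0, 0.3, -0.3]
gripper_width: 0.0003
gripper_force: 0.0
```

Both cameras show the finger ends about 30 mm above the reported TCP, so the rib should be met near TCP z = 0.207. I'll carry on by feel.

```bash
python3 -m handwheel '[[1,0,0,-0.3,0],[1,0,0,-0.6,0],[1,0,0,-0.9,0],[1,0,0,-0.9,0],[1,0,0,-0.9,0]]'; python3 -m handwheel '[[1,0,0,-0.2,0],[1,0,0,-0.3,0],[1,0,0,-0.3,0],[1,0,0,-0.3,0]]'; python3 -m handwheel '[[1,0,0,-0.2,0],[1,0,0,-0.3,0],[1,0,0,-0.3,0],[1,0,0,-0.3,0]]'
```

```text
time_s: 8.48
tcp_pos: [0.6186, 0.0364, 0.2109]
eef_rot: [-180.0, -0.0, -87.2]
contact_force: [0.2, 0.1, 1.6]
gripper_width: 0.0004
gripper_force: 0.8
time_s: 8.98
tcp_pos: [0.6186, 0.0365, 0.2078]
eef_rot: [-180.0, 0.0, -87.2]
contact_force: [0.8, 1.5, 2.2]
gripper_width: 0.0003
gripper_force: 1.2
time_s: 9.48
tcp_pos: [0.6184, 0.0363, 0.2046]
eef_rot: [180.0, -0.0, -87.2]
contact_force: [1.0, 1.2, 2.3]
gripper_width: 0.0001
gripper_force: 0.9
```

```bash
python3 -c "
from m import *
m('wrist'); m('side')
f=[]
for i in range(4): cap('side'); f.append(get_state()['contact_force'])
print(np.mean(f,0))"
```

```text
wrist rocker 0.83 4100 [[0.5911, 0.0127, 0.2244], [0.6194, 0.0197, 0.2273], [0.647, 0.0288, 0.2414]] 2.978522300720215
wrist bar 0.9 4944 [[0.612, -0.0833, 0.2079], [0.6232, -0.0595, 0.215], [0.6349, -0.027, 0.218]] 4.635426998138428
side rocker 0.56 249 [[0.5883, 0.0173, 0.2162], [0.6158, 0.0534, 0.2228], [0.6466, 0.0627, 0.239]] 2.666537046432495Traceback (most recent call last):
  File "<string>", line 3, in <module>
    m('wrist'); m('side')
                ~^^^^^^^^
  File "m.py", line 10, in m
    print(n,q,round(f["p"],2),len(c),np.round(np.percentile(c,[3,50,97],axis=0),4).tolist(),cv2.minAreaRect(c[:,:2].astype(np.float32))[2] if len(c)>9 else "")
                                              ~~~~~~~~~~~~~^^^^^^^^^^^^^^^^^^^^
    return _quantile_unchecked(
        a, q, axis, out, overwrite_input, method, keepdims, weights)
    return _ureduce(a,
                    func=_quantile_ureduce_func,
    ...<5 lines>...
                    overwrite_input=overwrite_input,
                    method=method)
    r = func(a, **kwargs)
    result = _quantile(arr,
                       quantiles=q,
    ...<2 lines>...
                       out=out,
                       weights=wgt)
    slices_having_nans = np.isnan(arr[-1, ...])
                                  ~~~^^^^^^^^^
IndexError: index -1 is out of bounds for axis 0 with size 0
```

```bash
python3 -m handwheel '[[1,0,0.1,-0.2,0],[1,0,0.1,-0.4,0],[1,0,0.1,-0.4,0],[1,0,0.1,-0.4,0]]'; python3 -m handwheel '[[1,0,0,-0.05,0],[1,0,0,-0.1,0],[1,0,0,-0.1,0],[1,0,0,-0.1,0]]'
```

```text
time_s: 10.28
tcp_pos: [0.6185, 0.0375, 0.2007]
eef_rot: [180.0, -0.0, -87.2]
contact_force: [-0.5, 1.5, 1.6]
gripper_width: 0.0001
gripper_force: 0.9
time_s: 10.78
tcp_pos: [0.6185, 0.0375, 0.1997]
eef_rot: [-180.0, -0.0, -87.2]
contact_force: [-0.1, 1.9, 2.8]
gripper_width: 0.0005
gripper_force: 0.9
```

```bash
python3 -m handwheel '[[1,0,0.0,-0.05,0],[1,0,0,-0.1,0],[1,0,0,-0.1,0],[1,0,0,-0.1,0]]'
```

```text
time_s: 11.28
tcp_pos: [0.6185, 0.0375, 0.1987]
eef_rot: [-180.0, -0.0, -87.2]
contact_force: [0.0, 0.5, 0.9]
gripper_width: 0.0006
gripper_force: 0.9
```

```bash
python3 -m handwheel '[[1,0,0.0,-0.05,0],[1,0,0,-0.1,0],[1,0,0,-0.1,0]]'
```

```text
time_s: 11.65
tcp_pos: [0.6185, 0.0376, 0.1977]
eef_rot: [-180.0, 0.0, -87.2]
contact_force: [-0.3, 1.6, 2.5]
gripper_width: 0.0003
gripper_force: 1.2
```

```bash
python3 -m handwheel '[[1,0,0.0,-0.05,0],[1,0,0,-0.05,0],[1,0,0,-0.05,0]]'
```

```text
time_s: 12.02
tcp_pos: [0.6186, 0.0376, 0.1974]
eef_rot: [-180.0, 0.0, -87.2]
contact_force: [-0.7, 2.9, 3.9]
gripper_width: 0.0005
gripper_force: 2.3
```

```bash
python3 -m handwheel '[[1,0,0.0,-0.05,0],[1,0,0,-0.05,0],[1,0,0,-0.05,0]]'
```

```text
time_s: 12.4
tcp_pos: [0.6186, 0.0377, 0.1971]
eef_rot: [-180.0, 0.0, -87.2]
contact_force: [-2.5, 3.5, 6.7]
gripper_width: 0.0006
gripper_force: 3.2
```

```bash
python3 -c "
from h import *
f=[];g=[]
for i in range(4):
    s,p,d=cap('wrist'); f.append(s['contact_force']); 
print(np.mean(f,0),s['tcp_pos'])
q=finder.cut_out('wrist','bar')[0]; c=wcloud(s,q['region'],d)
c=c[(c[:,2]>.19)&(abs(c[:,0]-.6235)<.0045)]
for y in np.arange(-.12,-.02,.01):
    k=c[(c[:,1]>y)&(c[:,1]<y+.01)]
    if len(k): print(round(y+.005,3),len(k),np.median(k[:,2]).round(4))
"
```

```text
[-2.22552751  3.44783626  5.95169953] [0.61861    0.03768266 0.19712831]
-0.085 78 0.224
-0.075 640 0.2226
-0.065 565 0.2216
-0.055 561 0.2218
-0.045 432 0.2144
-0.035 362 0.2116
-0.025 236 0.2093
```

The bar slope is about 0.25 rad and the force 6–7 N, so the lever is on its stop with the bar lifted. Next I'll work out the arc shifts.

```bash
python3 -c "
import numpy as np
P=lambda f:np.array([.66*np.cos(f)-12.76*np.sin(f),-.66*np.sin(f)-12.76*np.cos(f)])
for f in np.arange(0,1.56,.05): print(round(f,2),np.round(P(f)-P(0),2),round(-np.degrees(f),1))"
python3 -m handwheel '[[1,-0.3,0,0,-1],[1,-0.6,0,0,-2.5],[1,-0.6,0,0,-2.5]]'
```

```text
0.0 [0. 0.] -0.0
0.05 [-0.64 -0.02] -2.9
0.1 [-1.28 -0.  ] -5.7
0.15 [-1.91  0.04] -8.6
0.2 [-2.55  0.12] -11.5
0.25 [-3.18  0.23] -14.3
0.3 [-3.8   0.37] -17.2
0.35 [-4.42  0.55] -20.1
0.4 [-5.02  0.75] -22.9
0.45 [-5.62  0.98] -25.8
0.5 [-6.2   1.25] -28.6
0.55 [-6.77  1.54] -31.5
0.6 [-7.32  1.86] -34.4
0.65 [-7.86  2.2 ] -37.2
0.7 [-8.38  2.58] -40.1
0.75 [-8.87  2.97] -43.0
0.8 [-9.35  3.4 ] -45.8
0.85 [-9.81  3.84] -48.7
0.9 [-10.24   4.31] -51.6
0.95 [-10.66   4.8 ] -54.4
1.0 [-11.04   5.31] -57.3
1.05 [-11.4    5.84] -60.2
1.1 [-11.73   6.38] -63.0
1.15 [-12.04   6.95] -65.9
1.2 [-12.31   7.52] -68.8
1.25 [-12.56   8.11] -71.6
1.3 [-12.78   8.71] -74.5
1.35 [-12.97   9.32] -77.3
1.4 [-13.12   9.94] -80.2
1.45 [-13.25  10.57] -83.1
1.5 [-13.34  11.2 ] -85.9
1.55 [-13.4   11.83] -88.8
time_s: 13.02
tcp_pos: [0.6128, 0.0375, 0.1972]
eef_rot: [-179.9, 0.0, -89.7]
contact_force: [-1.2, 2.8, 5.2]
gripper_width: 0.0009
gripper_force: 2.8
```

```bash
python3 -m handwheel '[[1,-0.3,0,-0.02,-1],[1,-0.6,0,-0.02,-2.5],[1,-0.6,0,-0.02,-2.5]]'; python3 -c "
from m import *
p=m('wrist'); cv2.imwrite('pics/w3.png',p[:,:,::-1])"
```

```text
time_s: 13.4
tcp_pos: [0.6069, 0.0376, 0.1971]
eef_rot: [-179.9, 0.0, -92.2]
contact_force: [-0.7, 2.5, 6.4]
gripper_width: 0.0006
gripper_force: 3.1
wrist rocker 0.64 3817 [[0.5778, 0.0157, 0.2193], [0.6058, 0.0217, 0.2222], [0.6338, 0.0302, 0.236]] 86.34097290039062
wrist bar 0.81 5392 [[0.5915, -0.0791, 0.2091], [0.6029, -0.0584, 0.2211], [0.6142, -0.0261, 0.2239]] 85.80426025390625
```

View pics/w3.png

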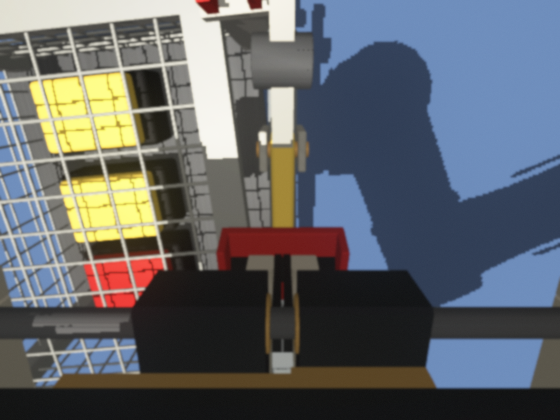

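The view shows the gate following: the bar at (282,30) has come out past the red front lip at (255,3). I'll continue the arc.

```bash
python3 -m handwheel '[[1,-0.7,0.05,0,-3.5],[1,-1.35,0.1,0,-6.5],[1,-2.0,0.2,0,-9.5],[1,-2.6,0.35,0,-12],[1,-3.2,0.55,0,-15],[1,-3.8,0.75,0,-18],[1,-4.4,1.0,0,-21],[1,-4.4,1.0,0,-21]]'; python3 -c "
from m import *
m('wrist')"
```

```text
time_s: 14.55
tcp_pos: [0.5624, 0.0472, 0.197]
eef_rot: [-180.0, -0.0, -113.3]
contact_force: [-0.2, 0.1, 6.0]
gripper_width: 0.0003
gripper_force: 2.8
wrist rocker 0.58 3835 [[0.5299, 0.019, 0.2192], [0.556, 0.0326, 0.2221], [0.5828, 0.049, 0.2359]] 66.9519271850586
wrist bar 0.83 5529 [[0.5133, -0.0608, 0.2091], [0.5264, -0.0414, 0.2211], [0.5392, -0.0116, 0.2241]] 68.30982971191406
```

```bash
python3 -m handwheel '[[1,-0.6,0.25,0,-3],[1,-1.15,0.55,0,-6],[1,-1.7,0.9,0,-8.5],[1,-2.25,1.2,0,-11.5],[1,-2.75,1.6,0,-14.5],[1,-3.25,2.0,0,-17],[1,-3.75,2.4,0,-20],[1,-3.75,2.4,0,-20]]'; python3 -c "
from m import *
m('wrist')"
```

```text
time_s: 15.7
tcp_pos: [0.5249, 0.0713, 0.197]
eef_rot: [-180.0, 0.0, -133.2]
contact_force: [-0.7, 0.8, 5.8]
gripper_width: 0.0
gripper_force: 2.9
wrist rocker 0.7 3898 [[0.4921, 0.0384, 0.2191], [0.5146, 0.0592, 0.2221], [0.5378, 0.0824, 0.2359]] 47.809268951416016
wrist bar 0.57 5507 [[0.4451, -0.016, 0.2091], [0.4604, 0.0, 0.2212], [0.4821, 0.0241, 0.224]] 47.65229415893555
```

```bash
python3 -m handwheel '[[1,-0.45,0.45,0,-3],[1,-0.9,0.9,0,-6],[1,-1.3,1.4,0,-8.5],[1,-1.7,1.9,0,-11.5],[1,-2.05,2.45,0,-14.5],[1,-2.4,3.0,0,-17],[1,-2.7,3.55,0,-20],[1,-2.7,3.55,0,-20]]'; python3 -c "
from m import *
m('wrist')"
```

```text
time_s: 16.85
tcp_pos: [0.498, 0.1069, 0.1969]
eef_rot: [-180.0, 0.0, -153.2]
contact_force: [-0.1, 0.9, 5.9]
gripper_width: 0.0004
gripper_force: 3.0
wrist rocker 0.82 3907 [[0.4682, 0.0731, 0.2193], [0.4841, 0.0988, 0.2221], [0.502, 0.1252, 0.2358]] 27.02056312561035
wrist bar 0.9 5554 [[0.3947, 0.0484, 0.2092], [0.4128, 0.0622, 0.2212], [0.441, 0.0769, 0.2241]] 27.47659683227539
```

```bash
python3 -m handwheel '[[1,-0.25,0.55,0,-3],[1,-0.5,1.15,0,-6],[1,-0.75,1.75,0,-8.5],[1,-0.95,2.35,0,-11.5],[1,-1.1,3.0,0,-14.5],[1,-1.2,3.4,0,-16.5],[1,-1.25,3.6,0,-17],[1,-1.25,3.6,0,-17]]'; python3 -c "
from m import *
m('wrist')"
```

```text
time_s: 18.0
tcp_pos: [0.4859, 0.1428, 0.1969]
eef_rot: [-180.0, 0.0, -170.2]
contact_force: [-1.3, 1.5, 5.4]
gripper_width: 0.0003
gripper_force: 3.0
wrist rocker 0.64 3908 [[0.4607, 0.1111, 0.2193], [0.4704, 0.1386, 0.2221], [0.4819, 0.1662, 0.2359]] 11.027525901794434
wrist bar 0.8 5595 [[0.3709, 0.1119, 0.209], [0.3911, 0.1244, 0.2211], [0.4232, 0.1351, 0.224]] 10.656546592712402
```

```bash
python3 -m handwheel '[[1,0,0,0.4,0],[1,0,0,0.8,0],[1,0,0,1.2,0],[1,0,0,1.6,0],[1,0,0,2.2,0],[1,0,0,4,0],[1,0,0,7,0],[1,0,0,9,0]]'; python3 -m handwheel '[[1,0,0,0,0],[1,0,0,0,0],[1,0,0,0,0]]'; python3 -c "
from m import *
m('wrist'); s,p,d=cap('top'); cv2.imwrite('pics/t4.png',p[:,:,::-1])
for q in ('glue','screwdriver','tape'):
    f=finder.cut_out('top',q)[0]; c=cloud('top',f['region'],d); print(q,np.round(np.median(c,0),3))"
```

```text
time_s: 19.15
tcp_pos: [0.4858, 0.1431, 0.2881]
eef_rot: [180.0, 0.1, -170.2]
contact_force: [-0.7, -0.1, 0.4]
gripper_width: 0.0004
gripper_force: 0.0
time_s: 19.52
tcp_pos: [0.4851, 0.1428, 0.2856]
eef_rot: [-180.0, -0.1, -170.2]
contact_force: [0.1, 0.4, 0.1]
gripper_width: 0.0007
gripper_force: 0.0
wrist rocker 0.94 3929 [[0.4557, 0.1114, 0.2312], [0.4737, 0.1402, 0.2327], [0.5026, 0.169, 0.2469]] 11.005316734313965
wrist bar 0.84 2591 [[0.3516, 0.1116, 0.2047], [0.3868, 0.1225, 0.2077], [0.4214, 0.1345, 0.2123]] 10.394397735595703
glue [ 0.65  -0.197  0.102]
screwdriver [ 0.424 -0.292  0.023]
tape [0.608 0.267 0.058]
```

View pics/t4.png

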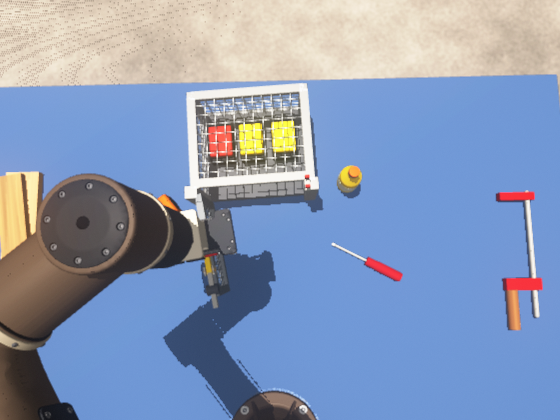

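The top view shows the gate standing open below the left post, with the bar tip at (214,300). The glue and screwdriver haven't moved. The tape is mostly hidden by the arm, and nothing went near it. The lever is back at rest (pad walls 0.247, bar top 0.2077) and the gate is at about 82°, so I'm handing in.

```bash
python3 -c "
from plant import r
print(r.close_job())"
```

```text
the job is handed in; nothing more can be done
None
```

I opened the gate to about 82° with the latch pad held down throughout and the bar dropped back to rest. The glue and screwdriver did not move, but the arm mostly hid the tape in the last picture. The job is handed in, and no verdict was shown.

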